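# Wedge the rocking parts bin

### The arm

A 6-joint arm with a two-finger parallel gripper is mounted at the origin on the work surface. World frame = base frame: x ahead of the robot, y to its left, z up, the work surface at z = 0. Lengths are in m, angles in rad, forces in N, time in s.
With the tool pointing down it reaches from about 0.375 to 0.9 m from the base axis. Payload 3.1 kg.
Tool frame: the origin (TCP) lies at the very end of the fingers, on their centre line; the grasp point (between the pads) lies 19 mm behind it (manip.grasp_offset is the distance from the TCP to the grasp point, in m); x points along the fingers, z is the direction in which the jaws open and shut, and the axes are right-handed (so a half turn about x gives the same grasp; the last joint's range is limited). The gripper opens to 85 mm and grips with 20 to 120 N. Pads are 22 mm wide; open, the fingers measure 114 mm over their backs; the gripper's body (76 mm by 85 mm) begins 54 mm behind the grasp point. The pads swing forward as they close: fully open they stand 13 mm farther back than shut.
Start: joints at [-1.488, 0.527, 1.433, -0, 1.181, -0.178], TCP at [0.162, -0.604, 0.231] pointing down, gripper open.
Joint ranges: [-3.08, 3.08], [-0.75, 2.2], [0.22, 2.44], [-1.43, 4.57], [0, 2.65], [-2.85, 2.85]. Speed limits (rad/s): [2.79, 2.79, 3.14, 3.14, 3.14, 3.14].

### API

Orientations are given as a unit quaternion [x, y, z, w].
In Python, from station import manip gives the robot as it stands.
- The arm moves only by the tool send_rows, never from a script. Its argument "steps" is a list that holds one entry, the list of rows, each a list of 5 numbers: the closure, from 0 (fully open) to 1 (shut), then the shift along the world's x, y, z in m, then the turn about the world's z in rad. A call has 1 to 8 rows; each row is the pose to reach, as a shift and turn from the pose commanded when the call began; what a row does not reach only later rows make up. A row lasts 1/8 s, in which the tool goes at most 62.5 mm and 10.7 degrees, less where a joint would pass 70% of its speed; a pose out of reach is approached as far as the arm can. A call with a gripper value outside its range is refused whole. The fingers move at their own pace and stop on an object; "grip_force" is the grip in N (left out, the last holds). Time passes only in rows, so rows that repeat a pose let the fingers close. It gives the time, the measured TCP pose, the force and the opening at its end, in the units of the state.
- manip.sense(): the state, without advancing time (a new reading comes with each control period).
- manip.snapshot(name): name is "scene" or "top"; returns the picture (384x512x3 uint8, red, green, blue); there is no depth.
- manip.camera_params(name): a dict with "fx", "fy", "cx", "cy" (pixels), "T" (4x4, takes a point from camera to world coordinates). Camera axes: x right, y down, z forward; pixel columns grow to the right and rows downward; lengths in m; the calibration is good to about 2 mm. A picture is of the moment at which its call begins. camera_params takes no time and is no camera call.
- manip.sign_off(): hands the job in, once; it reports no verdict.
The state is a dict: "t": time; "q": joint angles; "qd": joint speeds; "tau": joint torques, N m; "tcp_pos": TCP position; "tool_rot": TCP orientation; "force": force on the tool from outside, world axes, zero at the start; "ft_torque": the same for the moment, N m; "finger_gap": opening from 0.0 (shut) to 1.0 (fully open).
Only numpy, scipy, OpenCV 4.12 (cv2) and the standard library are available. Lean on these libraries where they do the work, as an engineer would, in place of code of your own. Each camera call takes 0.05 s, during which the arm holds its last target.

### The job

The parts bin rocks because one of its feet hangs in the air over the missing corner of the steel plate. With the fingertips, push the orange wedge, thin end first, under that hanging foot until it is snug but does not jack the bin out of level, then press down firmly on the bin's grey corner pad above that foot to feel that it no longer rocks, and leave everything standing. Push and press only: do not pick anything up, do not shove the bin out of its place, and leave the tin, the loose clamp and the wrench alone.

Things in the scene. Friction and masses are not known exactly. Their poses are not given: they have to be found in the camera images.
- bin: Off-white plastic bin of pipe clamps, 2.4 to 3.8 kg, 200 (x) x 250 (y) mm, rim 60 mm above the feet. Four black feet, 28 mm across, 22 mm long, round-bottomed, at x = +-80, y = +-105 mm. Origin: centre between the feet's undersides, z up. Three feet stand on the steel plate; the one at (-80, -105) hangs. Its load lies towards the opposite corner, so it stands level until that hanging corner is pressed.
- hanging_foot (a point): Lowest point of the domed (14 mm radius) underside of the hanging foot, in the air 8 to 14 mm above the bench.
- press_corner (a point): Centre of the top of the flat grey corner pad (44 x 44 mm, flush with the rim) above the hanging foot, 60 mm above the foot's underside; the place to press when testing. Unwedged, a press of about 5 to 10 N rocks the bin down here until the foot meets the bench, and it tips back when let go; wedged, it gives no more than 1 or 2 mm.
- wedge: Loose orange wedge, 0.15 kg, 120 mm long (x), 50 mm wide (y), flat on the bench beside the bin. Its +x points to the thin end (2 mm high); its back at -x is an upright face 24 mm high. Origin: centre of the underside. It starts thin end towards the hanging foot, roughly in line with it.
- wedge_slope (a point): Middle of the wedge's even sloping top, 13 mm above its underside; x runs down the slope to the thin end, z square to it. The wedge slides with 1 to 2 N of push; the force rises when its slope meets the foot; 4 to 8 N seats it snugly, 12 N or more starts to shove the whole bin along. It stays where it is left.
- bed_plate: Fixed dark steel plate under the bin, its top 14 mm above this origin (8 to 14 mm above the bench, as it is let into the bench by a varying depth). The origin lies below the hanging foot; along its own axes the plate spans x -35 to 205, y -30 to 240 mm, with the corner x below 65, y below 100 mm missing.
- grease_tin: Bystander: green-banded tin, 60 mm across, 60 mm high, on the bench. Origin: centre of the underside.
- loose_clamp: Bystander: a single steel saddle clamp, 66 x 16 mm, 22 mm high, on the bench. Origin: centre of the underside.
- wrench: Bystander: steel wrench about 160 mm long, lying flat on the bench along its x. Origin: centre of the underside.
There are look-alikes about, which are no part of the job. Of the things like the wedge, leave any that is black or green; of the rest the smaller one is meant.

How it is judged:
On the way, in this order (a step that is already met when the one before it is completed fails the run):
1. the wedge is under the hanging foot and meets it (z of hanging_foot in the frame of wedge_slope between -0.004 and 0.0015 m and y of hanging_foot in the frame of wedge_slope between -0.022 and 0.022 m and x of hanging_foot in the frame of wedge_slope between -0.056 and 0.056 m and angle between bin's own z axis and vertical below 0.012 rad), for 0.2 s.
2. the corner above the wedged foot is pressed down with more than 7 N and the bin does not rock (all of step 1 and contact force between the fingers and bin above 7 N and horizontal distance between the grasp point and press_corner below 0.05 m), for 0.1 s.
At the end, for the whole second after the job is handed in: The wedge stands under the hanging foot: the centre of the foot's underside is over the slope (within 22 mm of its centre line and 56 mm of its middle) and less than 1.5 mm clear of it. The bin is level within 0.012 rad, within 10 mm of where it stood, and all is at rest (all of step 1 and linear speed of each of bin, wedge below 0.01 m/s and distance of bin from where it was at the start of the episode below 0.01 m); the robot touches nothing.
It fails at once if the wedge is lifted more than 12 mm or tipped over (height (world z) of wedge above 0.012 m or angle between wedge's own z axis and vertical above 0.25 rad).
It fails at once if the bin is lifted more than 10 mm off the plate (z of bin in the frame of bed_plate above 0.024 m).
It fails at once if the bin is shoved more than 15 mm from its place (distance of bin from where it was at the start of the episode above 0.015 m).
It fails at once if a bystander is moved more than 20 mm (distance of any of grease_tin, loose_clamp, wrench from where it was at the start of the episode above 0.02 m).
It also fails if it takes over 54 s, if anything falls off the work surface, if the arm or the gripper's body presses on something with over 40 N, if the wrist force passes 120 N, or if a joint passes its speed limit or range.

## Working session

There is one attempt and no reset: what is moved stays moved. The work goes in short steps, Python scripts to look and compute and a tool call to move; the robot and the scene stay as the last step left them, time stands still between calls to the robot, and variables do not carry over. Pictures are saved under pics/ and viewed, and the job is handed in when it is done.

Besides the shell and the picture viewer there is one more tool, called after "Request:" by a JSON object that holds its "api" and its "payload", one argument or row to a line. send_rows: Moves the arm, as the interface text tells. Its arguments: {"type":"object","properties":{"steps":{"type":"array","items":{"type":"array","items":{"type":"array","items":{"type":"number"}}}},"grip_force":{"type":"number"}},"required":["steps"]}

```bash
mkdir -p pics; ls; python3 - <<'E'
from station import manip
import cv2
s=manip.sense();print(s)
for n in("scene","top"):
    im=manip.snapshot(n);cv2.imwrite(f"pics/{n}0.png",im[:,:,::-1]);c=manip.camera_params(n);print(n,c)
E
```

```text
pics
{'t': 0.0, 'q': array([-1.48749769e+00,  5.28484651e-01,  1.43387199e+00, -1.62795953e-05,
        1.18140186e+00, -1.78517229e-01]), 'qd': array([ 0.00129631, -0.00071486,  0.00087442, -0.00142877,  0.00017984,
       -0.00104819]), 'tau': array([ 8.13616934e-04, -4.42352664e+01, -1.78023040e+01, -1.83880552e-04,
        8.35921004e-03,  7.30505150e-07]), 'tcp_pos': array([ 0.16172619, -0.60298659,  0.2303319 ]), 'tool_rot': array([ 0.43101576,  0.5615091 , -0.42988968,  0.56047106]), 'force': array([ 0.43430618, -0.06542646, -0.54359791]), 'ft_torque': array([-0.00240174, -0.0245319 ,  0.01533618]), 'finger_gap': 1.000788135897456}
scene {'fx': 426.061824478279, 'fy': 426.061824478279, 'cx': 253.9561330985931, 'cy': 198.13501445991338, 'T': array([[-0.595074  ,  0.4878956 , -0.63862729,  1.41676308],
       [ 0.80361164,  0.35158278, -0.48020608,  0.58018565],
       [-0.00976007, -0.79896648, -0.60129635,  0.87412731],
       [ 0.        ,  0.        ,  0.        ,  1.        ]])}
top {'fx': 475.76972387853505, 'fy': 475.76972387853505, 'cx': 250.68014980446216, 'cy': 190.042991864966, 'T': array([[-0.01787521, -0.98305328,  0.18244651,  0.37095743],
       [-0.99979869,  0.01923766,  0.0057005 , -0.05362352],
       [-0.00911374, -0.18230789, -0.98319925,  1.30771465],
       [ 0.        ,  0.        ,  0.        ,  1.        ]])}
```

View pics/scene0.png

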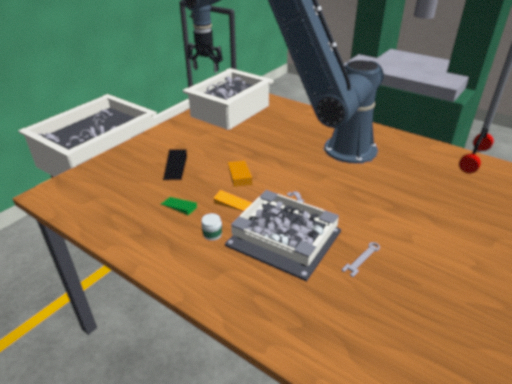

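View pics/top0.png

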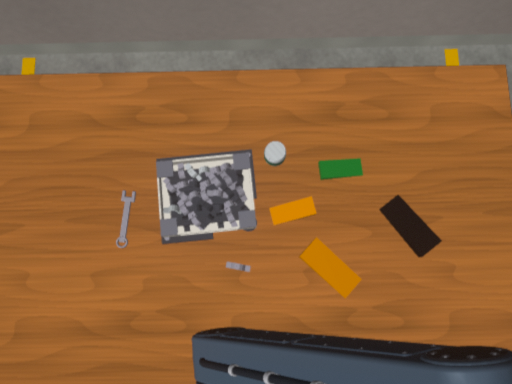

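The scene view shows the bin at about (285,228), with the small orange wedge beside it at (232,200). In the top view the small wedge is at (293,210), pointing at the bin corner pad near (247,220). The larger orange look-alike is at (330,267), the tin at (275,152), the clamp at (238,267) and the wrench at (125,218).

```bash
cat > h.py <<'E'
import numpy as np,cv2
from station import manip
def ray(n,uv,z):
    c=manip.camera_params(n);T=c['T'];d=T[:3,:3]@np.array([(uv[0]-c['cx'])/c['fx'],(uv[1]-c['cy'])/c['fy'],1.]);o=T[:3,3]
    return (o+d*(z-o[2])/d[2])
def proj(n,p):
    c=manip.camera_params(n);T=c['T'];q=T[:3,:3].T@(np.asarray(p)-T[:3,3]);return c['fx']*q[0]/q[2]+c['cx'],c['fy']*q[1]/q[2]+c['cy']
def pic(n,name,box=None,k=4):
    im=manip.snapshot(n);cv2.imwrite(f"pics/{name}_raw.png",im[:,:,::-1])
    if box:
        x0,y0,x1,y1=box;im=cv2.resize(im[y0:y1,x0:x1],None,fx=k,fy=k,interpolation=cv2.INTER_CUBIC)
    cv2.imwrite(f"pics/{name}.png",im[:,:,::-1]);return im
E
python3 - <<'E'
from h import *
for n,box in(("top",(150,140,325,285)),("scene",(190,170,350,290))):
    im=cv2.imread(f"pics/{n}0.png");x0,y0,x1,y1=box
    cv2.imwrite(f"pics/{n}0z.png",cv2.resize(im[y0:y1,x0:x1],None,fx=4,fy=4,interpolation=cv2.INTER_CUBIC))
    hsv=cv2.cvtColor(im,cv2.COLOR_BGR2HSV)
    m=cv2.inRange(hsv,(14,200,150),(24,255,255))
    cs,_=cv2.findContours(m,cv2.RETR_EXTERNAL,cv2.CHAIN_APPROX_NONE)
    for c in cs:
        if cv2.contourArea(c)>80:
            r=cv2.minAreaRect(c);print(n,r,cv2.contourArea(c))
            b=cv2.boxPoints(r)
            if n=="top":
                for p in b:print(p,ray(n,p,0),ray(n,p,.024))
E
```

```text
top ((330.2330322265625, 267.3936767578125), (63.567569732666016, 27.17597770690918), 42.273685455322266) 1633.5
[297.57468 256.06787] [ 0.42830005 -0.17044958  0.        ] [ 0.42724767 -0.16830552  0.024     ]
[315.8552 235.9593] [ 0.48204823 -0.22250208  0.        ] [ 0.48000942 -0.21940272  0.024     ]
[362.8914  278.71948] [ 0.36454788 -0.34422809  0.        ] [ 0.36466551 -0.33889473  0.024     ]
[344.61087 298.82806] [ 0.31254638 -0.29217994  0.        ] [ 0.31361838 -0.2878018   0.024     ]
top ((292.4681091308594, 210.5289306640625), (19.29779624938965, 45.066715240478516), 74.35775756835938) 802.0
[268.16766 207.31305] [ 0.56392203 -0.09370749  0.        ] [ 0.56038062 -0.09297185  0.024     ]
[311.5653  195.16171] [ 0.59579721 -0.21542765  0.        ] [ 0.59167081 -0.21245812  0.024     ]
[316.76855 213.74481] [ 0.54336736 -0.22765455  0.        ] [ 0.54020319 -0.22446062  0.024     ]
[273.3709  225.89615] [ 0.51192401 -0.10676869  0.        ] [ 0.5093369  -0.10579333  0.024     ]
top ((28.0, 66.0), (16.0, 12.0), 90.0) 180.5
[22. 58.] [ 1.02447607e+00  6.23911758e-01 -2.220
[... 557 characters left out ...]
        ] [ 1.01402427 -0.64953635  0.024     ]
[458.39603   64.960396] [ 0.97395209 -0.66046878  0.        ] [ 0.96288555 -0.64933158  0.024     ]
[446.1188   66.18812] [ 0.9709121  -0.62433572  0.        ] [ 0.95990135 -0.61386165  0.024     ]
scene ((32.74946975708008, 321.6531066894531), (8.60220718383789, 86.29229736328125), 54.1623420715332) 600.0
scene ((94.63785552978516, 276.62701416015625), (7.058060646057129, 32.20240020751953), 53.97262954711914) 190.0
scene ((231.42242431640625, 200.18104553222656), (34.533592224121094, 11.554966926574707), 23.198591232299805) 324.5
scene ((239.90565490722656, 172.6697998046875), (27.884191513061523, 19.505197525024414), 74.05460357666016) 432.0
```

```bash
ls pics
```

```text
scene0.png
scene0z.png
top0.png
top0z.png
```

View pics/top0z.png

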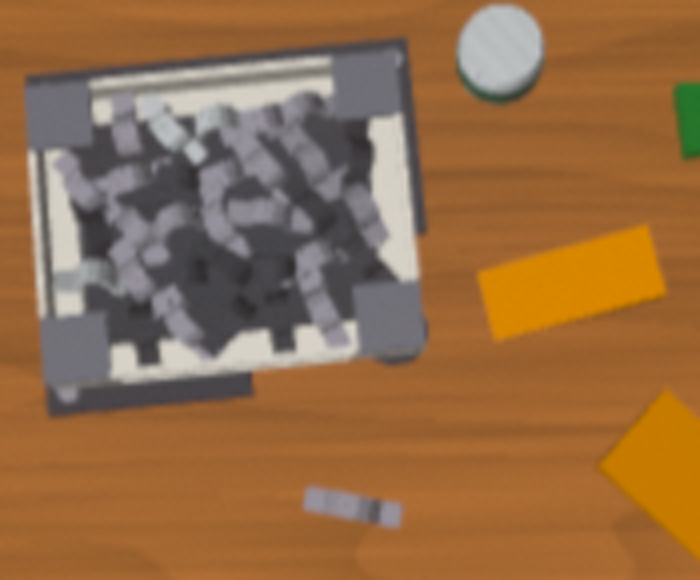

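View pics/scene0z.png

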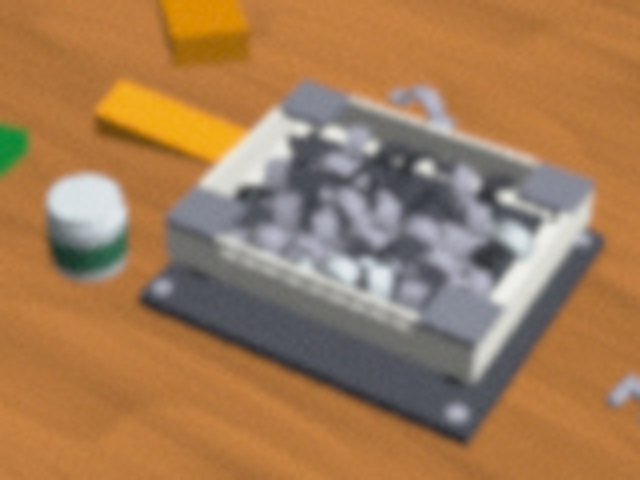

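```bash
python3 - <<'E'
from h import *
u=lambda p:((p[0]+.5)/4-.5+150,(p[1]+.5)/4-.5+140)
for z in(.068,.071,.074):
    P=np.array([ray("top",u(p),z)[:2] for p in((59,114),(366,85),(75,348),(389,316))])
    print(z,P.round(4).tolist()) # TL(+x,+y) TR(+x,-y) BL(-x,+y) BR(-x,-y)
    print(np.linalg.norm(P[0]-P[1]),np.linalg.norm(P[0]-P[2]),np.linalg.norm(P[1]-P[3]),np.linalg.norm(P[2]-P[3]),"c",P.mean(0))
    d=(P[0]+P[2]-P[1]-P[3]);yaw=np.arctan2(-d[0],d[1]);e=(P[0]+P[1]-P[2]-P[3]);print("yaw",yaw,np.arctan2(e[1],e[0]))
    R=np.array([[np.cos(yaw),-np.sin(yaw)],[np.sin(yaw),np.cos(yaw)]]);print("foot",P.mean(0)+R@[-.08,-.105])
# wedge: thin end left (z~.002), back right (z 0 bottom visible? top .024)
im=cv2.imread("pics/top0.png");hsv=cv2.cvtColor(im,cv2.COLOR_BGR2HSV)
m=cv2.inRange(hsv,(12,180,130),(26,255,255));cs,_=cv2.findContours(m,cv2.RETR_EXTERNAL,cv2.CHAIN_APPROX_NONE)
c=min([c for c in cs if cv2.contourArea(c)>600],key=cv2.contourArea)
a=cv2.approxPolyDP(c,4,True)[:,0];print(a)
# corner pixels from approx; thin at .002, back at .024
# sub-pixel: refine by fitted lines
t=[p for p in a if p[0]<290];b=[p for p in a if p[0]>=290]
tp=[ray("top",p,.002)[:2] for p in t];bp=[ray("top",p,.024)[:2] for p in b]
print("thin",tp,"back",bp)
tm,bm=np.mean(tp,0),np.mean(bp,0);print(tm,bm,np.linalg.norm(tm-bm),"dir",np.degrees(np.arctan2(*(tm-bm)[::-1])))
for n,(x,y) in dict(tin=(500,40),clamp=(352,507)).items(): print(n,ray("top",u((x,y)),.06 if n=="tin" else .02))
E
```

```text
0.068 [[0.6652, 0.1836], [0.681, -0.0222], [0.5079, 0.1707], [0.525, -0.0351]]
0.20640369425610983 0.15786736282744174 0.15654566233395742 0.20648927330606717 c [0.59477816 0.07422139]
yaw 0.07995692164122109 0.08195270390944533
foot [ 0.52342029 -0.03683289]
0.071 [[0.6645, 0.183], [0.6803, -0.0223], [0.5075, 0.1701], [0.5246, -0.0351]]
0.2059042155377625 0.1574853377462624 0.15616683565128975 0.20598958749397409 c [0.59423654 0.07391202]
yaw 0.07995692164122081 0.08195270390944533
foot [ 0.52287866 -0.03714226]
0.074 [[0.6638, 0.1824], [0.6795, -0.0224], [0.5072, 0.1696], [0.5243, -0.0352]]
0.20540473681941523 0.157103312665083 0.15578800896862208 0.20548990168188094 c [0.59369491 0.07360265]
yaw 0.07995692164122106 0.08195270390944538
foot [ 0.52233703 -0.03745164]
[[503  66]
 [497  72]
 [502  75]
 [495  77]
 [498  81]
 [490  84]
 [485  75]
 [475  83]
 [478  76]
 [468  67]
 [468  80]
 [459  79]
 [444  89]
 [435  72]
 [441  86]
 [428  89]
 [449  90]
 [431  94]
 [446  99]
 [431 105]
 [442 104]
 [437 111]
 [425  97]
 [417 100]
 [422 106]
 [420 100]
 [426 100]
 [426 107]
 [410 104]
 [
[... 20884 characters left out ...]
rray([ 0.24268504, -0.69736664]), array([ 0.24998625, -0.71116025]), array([ 0.23737203, -0.7148619 ]), array([ 0.29792033, -0.72196781]), array([ 0.30073956, -0.70663576]), array([ 0.30301481, -0.72256569]), array([ 0.80651061, -0.78165562]), array([ 0.83340071, -0.7679309 ]), array([ 0.84204897, -0.78019322]), array([ 0.85143906, -0.7587241 ]), array([ 0.8600083 , -0.77664011]), array([ 0.86031057, -0.76255557]), array([ 0.90203198, -0.77866827]), array([ 0.92369035, -0.75838299]), array([ 0.92325455, -0.77827068])]
[0.51044283 0.20522531] [ 0.57005875 -0.41366563] 0.6217556200936046 dir 95.50215550060392
tin [ 0.7125495  -0.11323049  0.06      ]
clamp [ 0.40303833 -0.00754268  0.02      ]
```

Pads measured 206 x 157 mm apart (nominal 210 x 160), so the foot is near (0.523, -0.036). The wedge's thin mid is about (0.538, -0.100) and its heading about (-0.238, 0.971). Its line passes through x = 0.522 at the foot, so a straight push should do.

```bash
python3 - <<'E'
from h import *
from scipy.spatial.transform import Rotation as R
s=manip.sense();M=R.from_quat(s['tool_rot']).as_matrix();print(M.round(3));print(s['tcp_pos'])
print("jaw ang",np.degrees(np.arctan2(M[1,2],M[0,2])),"want 13.8 or -166.2")
im=cv2.imread("pics/top0.png");hsv=cv2.cvtColor(im,cv2.COLOR_BGR2HSV)
m=cv2.inRange(hsv,(14,200,150),(24,255,255));m[:,:260]=0;m[:,325:]=0;m[:185]=0;m[230:]=0
c=max(cv2.findContours(m,cv2.RETR_EXTERNAL,cv2.CHAIN_APPROX_NONE)[0],key=cv2.contourArea)
print(cv2.approxPolyDP(c,3,True)[:,0].tolist())
E
```

```text
[[-0.     0.966  0.259]
 [ 0.002  0.259 -0.966]
 [-1.     0.    -0.002]]
[ 0.16174415 -0.60304002  0.23043015]
jaw ang -74.9992537847574 want 13.8 or -166.2
[[312, 197], [270, 207], [273, 224], [315, 214]]
```

Request:
{"api": "send_rows", "payload": {
  "steps": [
    [[1, 0.05, 0.043, 0, 0.18], [1, 0.1, 0.086, 0, 0.36], [1, 0.15, 0.128, 0, 0.54], [1, 0.2, 0.17, 0, 0.72], [1, 0.25, 0.212, 0, 0.9], [1, 0.3, 0.254, 0, 1.08], [1, 0.35, 0.297, 0, 1.26], [1, 0.4, 0.34, 0, 1.43]]
  ]
}}

```text
t: 1.1
tcp_pos: [0.544, -0.2783, 0.2309]
tool_rot: [-0.045, 0.706, 0.045, 0.705]
force: [0.7, -0.7, -0.1]
finger_gap: 0.0
```

Request:
{"api": "send_rows", "payload": {
  "steps": [
    [[1, 0.014, 0.01, -0.03, 0.12], [1, 0.014, 0.01, -0.08, 0.12], [1, 0.014, 0.01, -0.13, 0.12], [1, 0.014, 0.01, -0.13, 0.12]]
  ]
}}

```text
t: 1.6
tcp_pos: [0.5537, -0.2676, 0.097]
tool_rot: [-0.082, 0.705, 0.088, 0.699]
force: [0.0, 0.1, 0.1]
finger_gap: -0.002
```

```bash
python3 - <<'E'
from h import *
from scipy.spatial.transform import Rotation as R
s=manip.sense();M=R.from_quat(s['tool_rot']).as_matrix();print(s['tcp_pos'],s['force'],s['q'].round(3),s['finger_gap'])
print("jaw ang",np.degrees(np.arctan2(M[1,2],M[0,2])))
pic("top","top1",(200,120,400,270));pic("scene","scene1",(170,120,350,255))
E
```

```text
[ 0.55373289 -0.26758983  0.09700158] [0.03430379 0.0991996  0.1069991 ] [-0.632  0.69   1.558 -0.     0.905 -0.873] -0.0017668562503798152
jaw ang 13.820501588823992
```

View pics/top1.png

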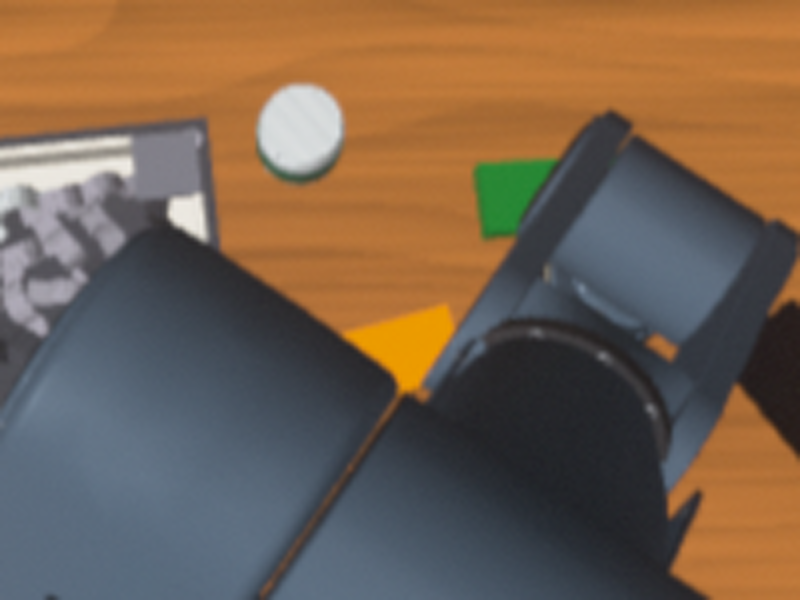

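View pics/scene1.png

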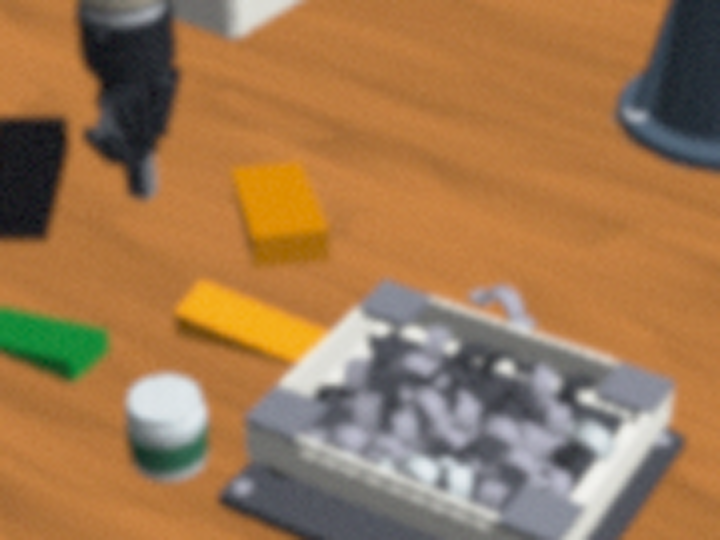

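The top view shows the wrist at about (560,400) hiding the wedge's back end. The scene view shows the closed fingertips at (143,190), clear of the wedge back at (180,310). The command stopped a little short, at (0.554, -0.268). I'll correct that and descend.

Request:
{"api": "send_rows", "payload": {
  "steps": [
    [[1, 0.022, 0.01, 0, 0], [1, 0.022, 0.01, -0.03, 0], [1, 0.022, 0.01, -0.06, 0], [1, 0.022, 0.01, -0.084, 0], [1, 0.022, 0.01, -0.084, 0]]
  ]
}}

```text
t: 2.33
tcp_pos: [0.5793, -0.2605, 0.0183]
tool_rot: [-0.085, 0.702, 0.085, 0.702]
force: [-0.8, 0.2, 0.6]
finger_gap: -0.004
```

```bash
python3 - <<'E'
from h import *
pic("scene","scene2",(170,120,350,255))
E
```

```text
(no output)
```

View pics/scene2.png

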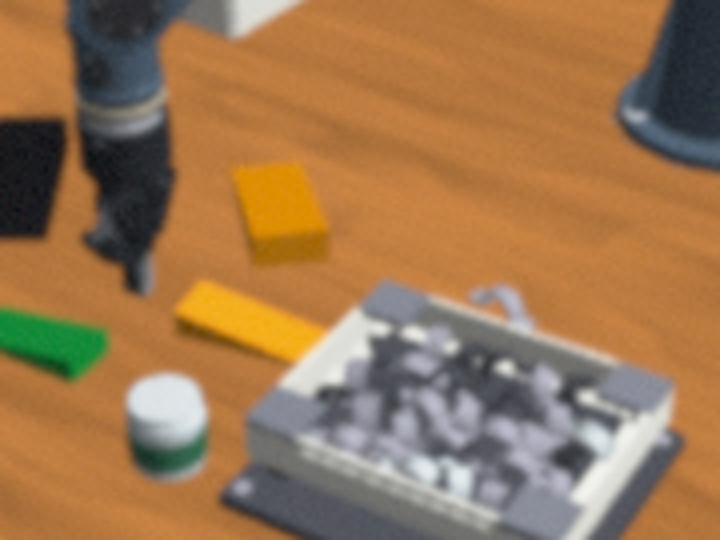

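The fingertips are at (140,290), behind the back face at (180,310) and in line with it. Now I'll approach and push.

Request:
{"api": "send_rows", "payload": {
  "steps": [
    [[1, -0.004, 0.01, -0.004, 0], [1, -0.007, 0.02, -0.004, 0], [1, -0.009, 0.029, -0.004, 0], [1, -0.011, 0.037, -0.004, 0], [1, -0.0125, 0.043, -0.004, 0], [1, -0.014, 0.049, -0.004, 0], [1, -0.0155, 0.055, -0.004, 0]]
  ]
}}

```text
t: 3.25
tcp_pos: [0.5638, -0.2052, 0.0136]
tool_rot: [-0.085, 0.702, 0.085, 0.702]
force: [1.0, -2.1, 1.7]
finger_gap: 0.001
```

```bash
python3 - <<'E'
from h import *
print(manip.sense()['tcp_pos'],manip.sense()['force'])
pic("scene","scene3",(170,120,350,255));pic("top","top3",(200,120,400,270))
E
```

```text
[ 0.56383166 -0.20518849  0.01360649] [ 0.97128104 -2.07949461  1.7136168 ]
```

View pics/scene3.png

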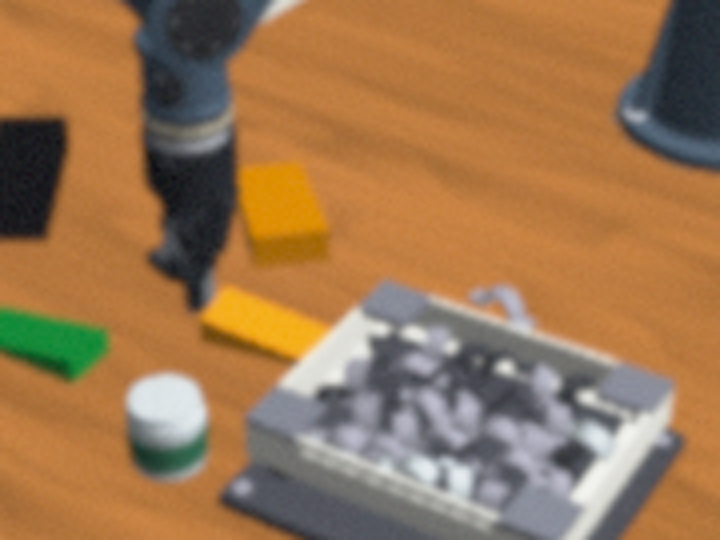

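View pics/top3.png

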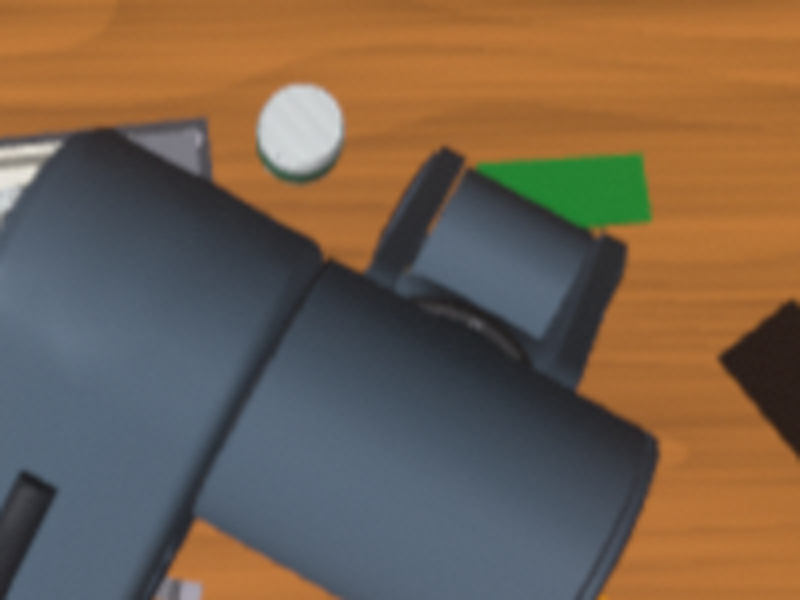

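The fingertips at (200,300) touch the wedge's back face, with about 2 N while it slides. It stays in line with the corner pad, so I'll keep pushing.

Request:
{"api": "send_rows", "payload": {
  "steps": [
    [[1, -0.002, 0.008, 0, 0], [1, -0.004, 0.016, 0, 0], [1, -0.006, 0.024, 0, 0], [1, -0.008, 0.032, 0, 0], [1, -0.01, 0.04, 0, 0], [1, -0.0115, 0.047, 0, 0], [1, -0.013, 0.053, 0, 0], [1, -0.0142, 0.058, 0, 0]]
  ]
}}

```text
t: 4.35
tcp_pos: [0.5489, -0.1464, 0.0132]
tool_rot: [-0.085, 0.702, 0.085, 0.702]
force: [-0.3, -0.9, -0.4]
finger_gap: -0.001
```

```bash
python3 - <<'E'
from h import *
print(manip.sense()['tcp_pos'],manip.sense()['force'])
pic("scene","scene4",(170,120,350,255))
E
```

```text
[ 0.54890772 -0.14641038  0.01321157] [-0.26485719 -0.92335629 -0.41046645]
```

View pics/scene4.png

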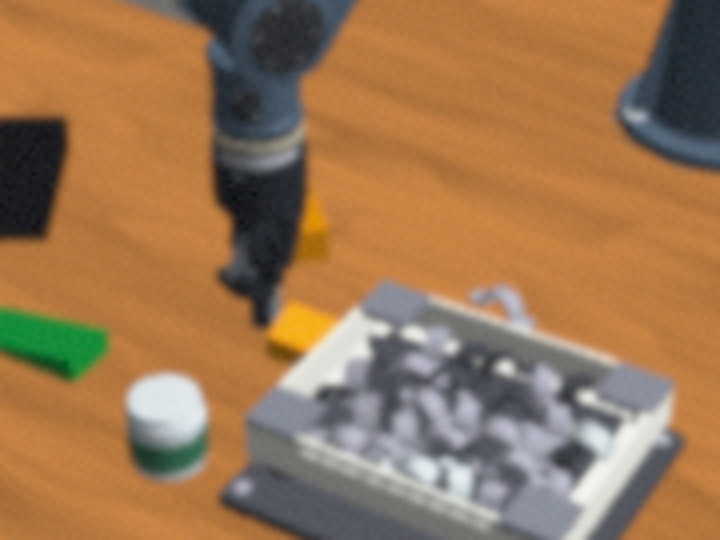

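The wedge is now halfway under the bin: its back face is at (290,345) and the push takes about 1 N. I'll go slowly from here and watch the force.

Request:
{"api": "send_rows", "payload": {
  "steps": [
    [[1, -0.0006, 0.0025, 0, 0], [1, -0.0012, 0.005, 0, 0], [1, -0.0018, 0.0075, 0, 0], [1, -0.0025, 0.01, 0, 0], [1, -0.0028, 0.0115, 0, 0], [1, -0.0031, 0.013, 0, 0]]
  ]
}}

```text
t: 5.15
tcp_pos: [0.546, -0.1339, 0.0133]
tool_rot: [-0.085, 0.702, 0.085, 0.702]
force: [0.2, -1.1, -0.2]
finger_gap: -0.001
```

Request:
{"api": "send_rows", "payload": {
  "steps": [
    [[1, -0.0004, 0.0015, 0, 0], [1, -0.0007, 0.003, 0, 0], [1, -0.001, 0.004, 0, 0]]
  ]
}}

```text
t: 5.52
tcp_pos: [0.545, -0.1299, 0.0133]
tool_rot: [-0.085, 0.702, 0.085, 0.702]
force: [0.1, -0.4, -0.1]
finger_gap: -0.001
```

Request:
{"api": "send_rows", "payload": {
  "steps": [
    [[1, -0.0004, 0.0015, 0, 0], [1, -0.0007, 0.003, 0, 0], [1, -0.001, 0.004, 0, 0]]
  ]
}}

```text
t: 5.9
tcp_pos: [0.544, -0.1258, 0.0133]
tool_rot: [-0.085, 0.702, 0.085, 0.702]
force: [-0.7, -0.9, -0.5]
finger_gap: -0.002
```

Request:
{"api": "send_rows", "payload": {
  "steps": [
    [[1, -0.0004, 0.0015, 0, 0], [1, -0.0007, 0.003, 0, 0], [1, -0.001, 0.004, 0, 0]]
  ]
}}

```text
t: 6.28
tcp_pos: [0.543, -0.1218, 0.0133]
tool_rot: [-0.085, 0.702, 0.085, 0.702]
force: [0.6, -1.4, 0.2]
finger_gap: -0.001
```

Request:
{"api": "send_rows", "payload": {
  "steps": [
    [[1, -0.0004, 0.0015, 0, 0], [1, -0.0007, 0.003, 0, 0]]
  ]
}}

```text
t: 6.52
tcp_pos: [0.5423, -0.1189, 0.0133]
tool_rot: [-0.085, 0.702, 0.085, 0.702]
force: [-0.2, -0.8, -0.9]
finger_gap: 0.0
```

```bash
python3 - <<'E'
from h import *
print(manip.sense()['tcp_pos'],manip.sense()['force'])
pic("scene","scene5",(170,120,350,255))
E
```

```text
[ 0.54231235 -0.11887515  0.01332809] [-0.1651267  -0.84782907 -0.87584803]
```

View pics/scene5.png

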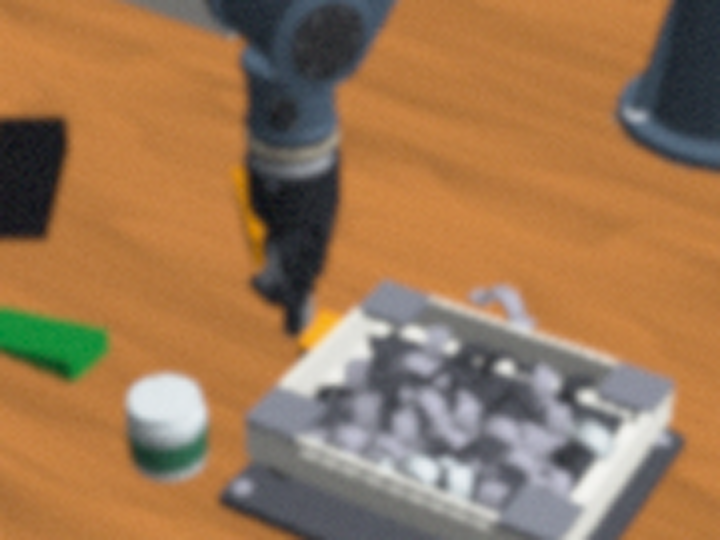

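The bin hasn't moved. The wedge's back edge is at (320,325) and there's no contact with the foot yet, so I'll continue in 1 mm steps.

Request:
{"api": "send_rows", "payload": {
  "steps": [
    [[1, -0.0003, 0.0012, 0, 0], [1, -0.0006, 0.0024, 0, 0]]
  ]
}}

```text
t: 6.82
tcp_pos: [0.5418, -0.1165, 0.0133]
tool_rot: [-0.085, 0.702, 0.085, 0.702]
force: [1.5, -1.3, -0.3]
finger_gap: -0.004
```

Request:
{"api": "send_rows", "payload": {
  "steps": [
    [[1, -0.0003, 0.0012, 0, 0], [1, -0.0006, 0.0024, 0, 0]]
  ]
}}

```text
t: 7.08
tcp_pos: [0.5414, -0.1144, 0.0134]
tool_rot: [-0.085, 0.702, 0.085, 0.702]
force: [1.0, -3.0, -1.2]
finger_gap: 0.001
```

Request:
{"api": "send_rows", "payload": {
  "steps": [
    [[1, -0.0003, 0.0012, 0, 0], [1, -0.0006, 0.0024, 0, 0]]
  ]
}}

```text
t: 7.32
tcp_pos: [0.5416, -0.1128, 0.0135]
tool_rot: [-0.086, 0.701, 0.084, 0.703]
force: [1.9, -5.3, -2.7]
finger_gap: -0.003
```

Request:
{"api": "send_rows", "payload": {
  "steps": [
    [[1, -0.0001, 0.0005, 0, 0], [1, -0.0001, 0.0005, 0, 0], [1, -0.0001, 0.0005, 0, 0]]
  ]
}}

```text
t: 7.7
tcp_pos: [0.5416, -0.1125, 0.0135]
tool_rot: [-0.086, 0.701, 0.084, 0.703]
force: [0.7, -5.5, -2.3]
finger_gap: 0.002
```

```bash
python3 - <<'E'
from h import *
print(manip.sense()['tcp_pos'],manip.sense()['force'])
pic("scene","scene6",(170,120,350,255))
E
```

```text
[ 0.54164198 -0.11253876  0.01349192] [ 0.66789923 -5.5223202  -2.30222151]
```

View pics/scene6.png

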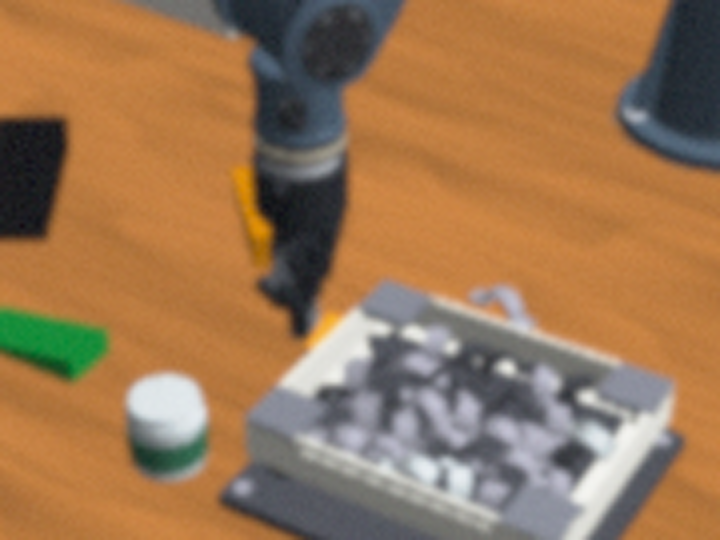

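Force settled at 5.5 N, inside the 4–8 N for a snug seat, and the bin hasn't visibly moved. The height it implies at the foot, about 11.7 mm, fits the given 8–14 mm. I'll retreat, lift and look.

Request:
{"api": "send_rows", "payload": {
  "steps": [
    [[1, 0.001, -0.004, 0, 0], [1, 0.004, -0.016, 0, 0], [1, 0.01, -0.04, 0, 0], [1, 0.01, -0.04, 0.04, 0], [1, 0.01, -0.06, 0.1, 0], [1, 0.01, -0.1, 0.14, 0], [1, 0.01, -0.15, 0.14, 0], [1, 0.01, -0.2, 0.14, 0]]
  ]
}}

```text
t: 8.75
tcp_pos: [0.5507, -0.3145, 0.1548]
tool_rot: [-0.085, 0.701, 0.084, 0.703]
force: [0.7, 0.5, -0.6]
finger_gap: -0.001
```

Request:
{"api": "send_rows", "payload": {
  "steps": [
    [[1, 0, -0.055, 0, 0], [1, 0, -0.11, 0, 0], [1, 0, -0.11, 0, 0]]
  ]
}}

```text
t: 9.12
tcp_pos: [0.5495, -0.4281, 0.1535]
tool_rot: [-0.084, 0.702, 0.082, 0.703]
force: [-0.4, -0.8, 0.7]
finger_gap: 0.003
```

```bash
python3 - <<'E'
from h import *
print(manip.sense()['tcp_pos'],manip.sense()['force'])
pic("top","top7",(150,140,325,285));pic("scene","scene7",(190,170,350,290))
E
```

```text
[ 0.54947    -0.42806382  0.15347841] [-0.36277597 -0.8064809   0.72283928]
```

View pics/top7.png

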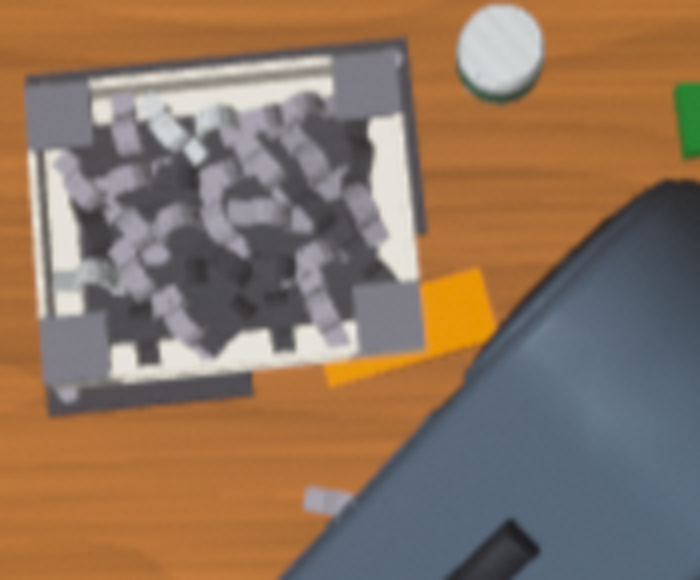

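View pics/scene7.png

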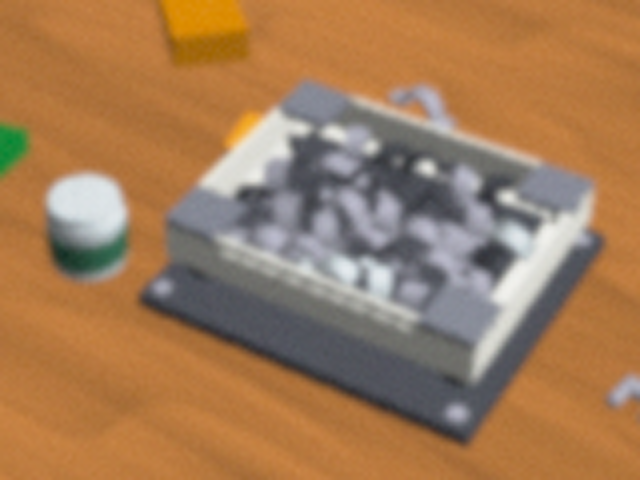

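The top view shows the bin's pads on the same pixels as before (BR pad at (389,316)). The wedge is under the hanging corner, with its thin lower corner at (327,386), back corners at (497,320) and (478,268). I'll check its line against the foot.

```bash
python3 - <<'E'
from h import *
u=lambda p:((p[0]+.5)/4-.5+150,(p[1]+.5)/4-.5+140)
t=ray("top",u((327,386)),0)[:2];bl=ray("top",u((497,320)),0)[:2];bu=ray("top",u((478,268)),.024)[:2]
d=t-bl;print(t,bl,bu,np.linalg.norm(d),np.linalg.norm(bl-bu));d/=np.linalg.norm(d);n=np.array([d[1],-d[0]]);f=np.array([.5237,-.0365])
print("dir",d,"along from back",(f-bl)@d,"lateral from centre",(f-bl)@n-.025)
E
```

```text
[0.48592204 0.00928914] [ 0.52926864 -0.10862205] [ 0.56222453 -0.09562655] 0.12562634227741565 0.035425605115430005
dir [-0.34504393  0.93858653] along from back 0.06961421191337182 lateral from centre -0.0053413792078964364
```

```bash
python3 - <<'E'
from h import *
u=lambda p:((p[0]+.5)/4-.5+150,(p[1]+.5)/4-.5+140)
t=ray("top",u((327,386)),.0)[:2];q=ray("top",u((465,354)),0)[:2];bu=ray("top",u((478,268)),.024)[:2]
d=q-t;d=-d/np.linalg.norm(d);n=np.array([d[1],-d[0]]);f=np.array([.5237,-.0365])
print("dir",d,"len",(t-bu)@d,"width",(bu-t)@n,"foot behind thin",(t-f)@d,"foot ahead back",(f-bu)@d,"lateral",(f-t)@n-.025)
E
```

```text
dir [-0.20779178  0.97817308] len 0.11848073347651546 width 0.05283642632510992 foot behind thin 0.0526396576739026 foot ahead back 0.06584107580261286 lateral 0.002438778386449982
```

The wedge fits the given sizes (118 x 53 mm measured), the foot is 2 mm off its centre line, and the slope height there is 11.7 mm. Next I'll press on the pad at (0.524, -0.036), z about 0.072.

Request:
{"api": "send_rows", "payload": {
  "steps": [
    [[1, -0.003, 0.05, 0, 0], [1, -0.006, 0.1, 0, 0], [1, -0.01, 0.15, 0, 0], [1, -0.013, 0.2, 0, 0], [1, -0.016, 0.25, 0, 0], [1, -0.02, 0.3, 0, 0], [1, -0.023, 0.35, 0, 0], [1, -0.0255, 0.392, 0, 0]]
  ]
}}

```text
t: 10.22
tcp_pos: [0.5236, -0.0261, 0.1536]
tool_rot: [-0.085, 0.702, 0.086, 0.702]
force: [0.6, 0.2, -0.2]
finger_gap: -0.0
```

Request:
{"api": "send_rows", "payload": {
  "steps": [
    [[1, 0, 0, -0.03, 0], [1, 0, 0, -0.055, 0], [1, 0, 0, -0.065, 0], [1, 0, 0, -0.065, 0]]
  ]
}}

```text
t: 10.72
tcp_pos: [0.5243, -0.0287, 0.0881]
tool_rot: [-0.085, 0.702, 0.085, 0.701]
force: [1.1, -0.5, 0.6]
finger_gap: 0.002
```

```bash
python3 - <<'E'
from h import *
print(manip.sense()['tcp_pos'],manip.sense()['force'])
pic("scene","scene8",(190,130,350,250))
E
```

```text
[ 0.52431247 -0.02873124  0.088055  ] [ 1.05477467 -0.54344322  0.62313914]
```

View pics/scene8.png

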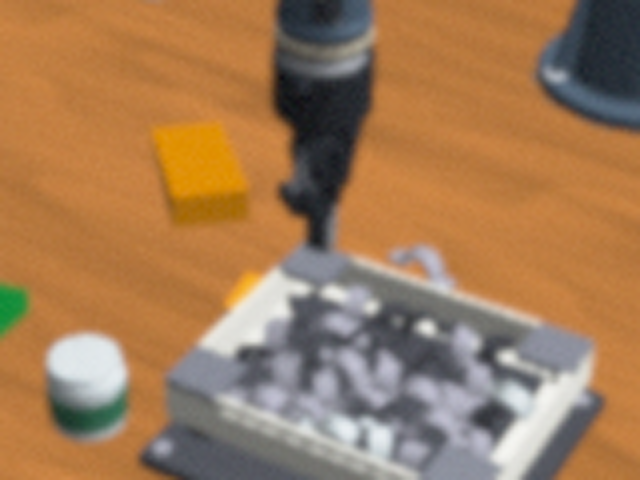

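The fingertips at (318,240) sit just above the grey pad at (315,262), but 7 mm too far in y. I'll correct that and descend slowly.

Request:
{"api": "send_rows", "payload": {
  "steps": [
    [[1, 0, -0.008, 0, 0], [1, 0, -0.008, -0.004, 0], [1, 0, -0.008, -0.008, 0], [1, 0, -0.008, -0.011, 0], [1, 0, -0.008, -0.013, 0], [1, 0, -0.008, -0.013, 0]]
  ]
}}

```text
t: 11.52
tcp_pos: [0.5248, -0.0372, 0.0751]
tool_rot: [-0.085, 0.702, 0.085, 0.702]
force: [0.5, -0.3, 0.2]
finger_gap: 0.003
```

Request:
{"api": "send_rows", "payload": {
  "steps": [
    [[1, 0, 0, -0.001, 0], [1, 0, 0, -0.002, 0], [1, 0, 0, -0.002, 0]]
  ]
}}

```text
t: 11.9
tcp_pos: [0.5249, -0.0372, 0.0733]
tool_rot: [-0.085, 0.702, 0.085, 0.702]
force: [0.7, 0.3, 0.2]
finger_gap: 0.002
```

Request:
{"api": "send_rows", "payload": {
  "steps": [
    [[1, 0, 0, -0.001, 0], [1, 0, 0, -0.002, 0], [1, 0, 0, -0.002, 0]]
  ]
}}

```text
t: 12.28
tcp_pos: [0.525, -0.0373, 0.0722]
tool_rot: [-0.085, 0.702, 0.085, 0.702]
force: [-1.5, 0.8, 7.5]
finger_gap: 0.004
```

Request:
{"api": "send_rows", "payload": {
  "steps": [
    [[1, 0, 0, -0.001, 0], [1, 0, 0, -0.001, 0]]
  ]
}}

```text
t: 12.52
tcp_pos: [0.525, -0.0373, 0.0721]
tool_rot: [-0.085, 0.702, 0.085, 0.702]
force: [-2.5, -0.1, 13.9]
finger_gap: -0.0
```

The pad holds firm: 13.9 N with under 0.2 mm of give. I'll hold it briefly, then lift off.

Request:
{"api": "send_rows", "payload": {
  "steps": [
    [[1, 0, 0, 0, 0], [1, 0, 0, 0, 0], [1, 0, 0, 0, 0], [1, 0, 0, 0, 0]]
  ]
}}

```text
t: 13.02
tcp_pos: [0.525, -0.0373, 0.0721]
tool_rot: [-0.085, 0.702, 0.085, 0.702]
force: [-3.0, 1.0, 14.2]
finger_gap: -0.003
```

Request:
{"api": "send_rows", "payload": {
  "steps": [
    [[1, 0, 0, 0.003, 0], [1, 0, 0, 0.01, 0], [1, 0, 0, 0.04, 0], [1, 0, 0, 0.09, 0], [1, 0, -0.05, 0.09, 0], [1, 0, -0.11, 0.09, 0], [1, 0, -0.17, 0.09, 0], [1, 0, -0.23, 0.09, 0]]
  ]
}}

```text
t: 14.02
tcp_pos: [0.5248, -0.269, 0.1604]
tool_rot: [-0.085, 0.702, 0.085, 0.702]
force: [0.8, -0.2, -0.3]
finger_gap: 0.002
```

Request:
{"api": "send_rows", "payload": {
  "steps": [
    [[1, 0, -0.06, 0, 0], [1, 0, -0.12, 0, 0], [1, 0, -0.18, 0, 0], [1, 0, -0.18, 0, 0], [1, 0, -0.18, 0, 0]]
  ]
}}

```text
t: 14.65
tcp_pos: [0.5243, -0.4465, 0.1596]
tool_rot: [-0.084, 0.702, 0.086, 0.702]
force: [-0.2, 0.4, -1.1]
finger_gap: -0.003
```

```bash
python3 - <<'E'
from h import *
print(manip.sense()['tcp_pos'],manip.sense()['force'])
a=cv2.imread("pics/top7_raw.png");b0=cv2.imread("pics/top0.png")
pic("top","top9",(150,140,325,285));pic("scene","scene9",(190,170,350,290))
c=cv2.imread("pics/top9_raw.png")
f=lambda i:np.float32(cv2.cvtColor(i,cv2.COLOR_BGR2GRAY)[150:238,155:256])
print("top bin shift px vs start",cv2.phaseCorrelate(f(b0),f(c)))
s0=cv2.imread("pics/scene0.png");s9=cv2.imread("pics/scene9_raw.png");g=lambda i:np.float32(cv2.cvtColor(i,cv2.COLOR_BGR2GRAY)[190:275,228:342])
print("scene",cv2.phaseCorrelate(g(s0),g(s9)))
E
```

```text
[ 0.52429309 -0.4464809   0.15959481] [-0.17132268  0.38334814 -1.10630978]
top bin shift px vs start ((-0.020399547281165553, -0.025869654808097664), 0.9854001802672084)
scene ((0.038204282186036664, -0.014594210135498997), 1.0021377867239494)
```

View pics/top9.png

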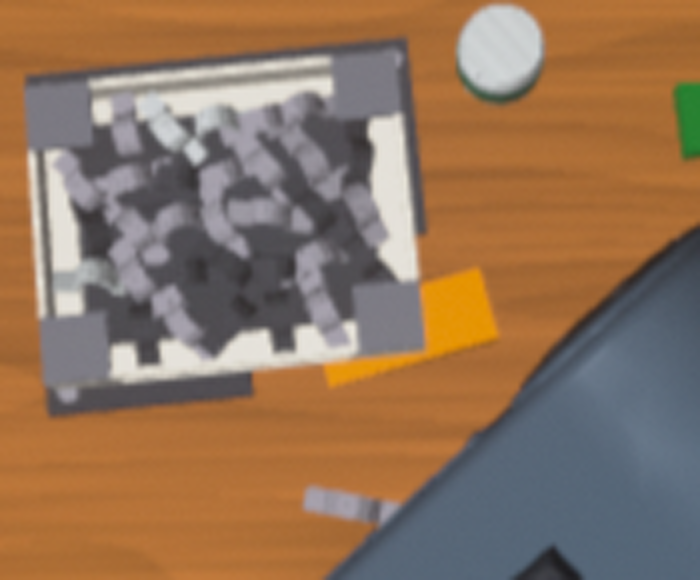

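View pics/scene9.png

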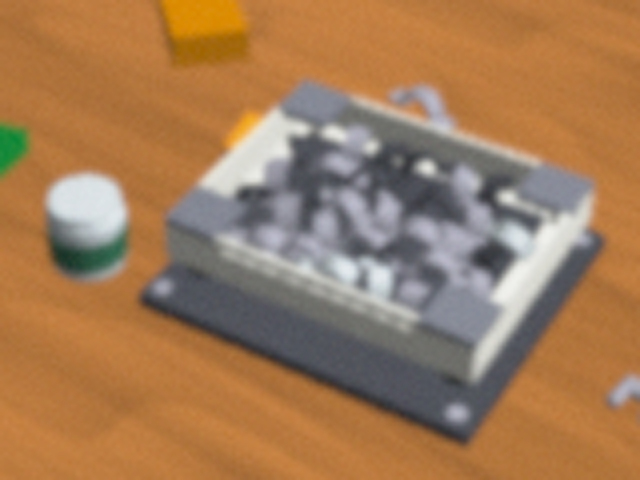

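Both views show the bin unmoved (shift below 0.05 px) and the wedge still under the corner, its back corners at (478,268) and (497,337). The bystanders are in place and the robot is clear, so I'm handing the job in.

```bash
python3 -c "
from station import manip
print(manip.sign_off())"
```

```text
the job is handed in; nothing more can be done
None
```

I pushed the small orange wedge, thin end first, under the hanging foot with the closed fingertips until the force settled at 5.5 N. I then pressed the grey corner pad at about 14 N and drew the arm clear. The job was handed in after about 15 s; sign-off gives no verdict.

**Last checks:**
- **Wedge:** after the push, the foot measured about 2 mm off its centre line and 53 mm from the thin end. The slope there is 11.7 mm high, which agrees with the 12 mm foot height found when the fingers met the pad at z = 0.072. In the last picture it was in the same place.
- **Press:** the fingertips moved down only about 0.1 mm between 7.5 N and 14 N, so the corner no longer rocks.
- **Bin:** compared with the first pictures, it shifted by less than 0.05 pixel in both views, with no tilt visible.
- **Bystanders:** the tin, the loose clamp and the wrench, as far as the last views showed them, were where they started.

No check failed. The first look at the wedge after the push gave a wrong angle because the arm hid one of its corners. I remeasured it from the edges that could be seen, and those numbers are the ones above.

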